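# Close the solder paste jar and hold it over the code reader

### The job

Screw the orange cap of the solder paste jar fully closed (clockwise to its stop) while the jar still stands in its well, then lift the jar out and, keeping it upright, carry it over to the code reader so that the code on its underside can be read. Finish while still holding it there in the gripper: level, still and centred over the reader's window, with its underside about 6 cm above the glass and never touching the reader. Leave the other jars and everything else on the bench where they are.

Things in the scene. Friction and masses are not known exactly. Their poses are not given: they have to be found in the camera images.
- paste_jar: The solder paste jar, white square plastic body 46 x 46 x 60 mm with an orange label band, neck 9 mm high, and a round orange screw cap on top; 96 mm tall in all, about 0.16 kg. Origin at the centre of its underside, z up along the jar. It stands loosely in one of the holder's three square wells (about 2 mm play each side), which keeps it from turning; its underside is 10 mm above the work surface there. The wells may be shared out differently each time.
- paste_cap (a joint): Angle of the orange cap on its jar: 0 = fully closed against its stop, growing as it opens (counter-clockwise seen from above) to 1.6 rad. It starts 0.6 to 1.25 rad open. The cap is captive, turns against a steady friction of about 0.06 N m, stays where it is left and does not rise or come off; the jar can be lifted by it. A black line on the cap's top meets the black dot on the jar's shoulder when closed.
- cap_grip (a point): A point on the axis of the orange cap, 10 mm below its flat top, 86 mm above the jar's underside. The cap is a ribbed cylinder 42 mm in diameter and 28 mm tall; 8 mm of free neck lies between its lower edge and the jar's flat shoulder.
- holder: Fixed aluminium jar holder, a block 80 x 290 x 32 mm (x, y, z) with three square wells 22 mm deep in a row along its y axis, at y = -95, 0 and 95 mm. Origin at the centre of its underside.
- window (a point): Centre of the upward-looking red-edged glass window on top of the code reader, a fixed black box 90 x 90 mm, 45 mm high; the point is on the top face, z up.
- blue_jar: Jar of the same shape and size with a blue cap and band, standing in another well (cap closed; not to be disturbed). Origin at the centre of its underside.
- grey_jar: Jar of the same shape and size with a grey cap and band, standing in another well (cap closed; not to be disturbed). Origin at the centre of its underside.
- phone_open: Opened phone, 72 x 148 x 8 mm, lying near the robot on the mat; origin under its centre.
- phone_shut: Blue phone with a black screen, 72 x 148 x 8 mm, lying at the far side of the mat; origin under its centre.
- driver: Screwdriver lying at the far side of the mat.
- brush: Small brush lying near the robot.
- cleaner: Clear cleaner bottle with a red cap, 60 mm diameter, 160 mm tall, at the left; origin under its centre.
- tin: Small tin, 70 mm diameter, 70 mm tall, at the right; origin under its centre.
- reader: The code reader itself (see its window); fixed; origin at the centre of its underside.
Things that resemble listed ones, but are neither listed nor needed, are in the scene too. Of the things like the tin, leave any that is pink, purple or turquoise; of the rest the smaller one is meant.

How it is judged:
On the way, in this order (a step that is already met when the one before it is completed fails the run):
1. the orange cap is screwed fully closed while the jar stands in its well (value of joint paste_cap below 0.08 rad and z of paste_jar in the frame of holder below 0.02 m), for 0.2 s.
2. the jar is lifted clear of the holder, cap closed (z of paste_jar in the frame of holder above 0.045 m and value of joint paste_cap below 0.15 rad and contact force between paste_jar and the fingers above 0.5 N), for 0.2 s.
At the end, for the whole second after the job is handed in: The gripper holds the jar still, cap closed (within 0.15 rad), upright within 0.1 rad, underside 40 to 80 mm above the reader's window and within 20 mm of its centre; all other things within 30 mm of their start, jars, bottle and tin upright (horizontal distance between paste_jar and window below 0.02 m and z of paste_jar in the frame of window between 0.04 and 0.08 m and angle between paste_jar's own z axis and vertical below 0.1 rad and linear speed of paste_jar below 0.02 m/s and angular speed of paste_jar below 0.15 rad/s and value of joint paste_cap below 0.15 rad and contact force between paste_jar and the fingers above 0.5 N and contact force between paste_jar and reader below 0.2 N and contact force between paste_jar and holder below 0.2 N and distance of each of blue_jar, grey_jar, phone_open, phone_shut, driver, brush, cleaner, tin from where it was at the start of the episode below 0.03 m and angle between each of blue_jar, grey_jar, cleaner, tin's own z axis and vertical below 0.2 rad); the arm keeps its last pose, push and grip.
It fails at once if the paste jar is tipped over (angle between paste_jar's own z axis and vertical above 0.5 rad).
It fails at once if the jar or the robot touches the reader (contact force between any of paste_jar, the arm, the fingers and reader above 1 N).
It fails at once if another jar is knocked over or pulled out (angle between any of blue_jar, grey_jar's own z axis and vertical above 0.3 rad or distance of any of blue_jar, grey_jar from where it was at the start of the episode above 0.03 m).
It also fails if it takes over 40 s, if anything falls off the work surface, if the arm or the gripper's body presses on something with over 40 N, if the wrist force passes 120 N, or if a joint passes its speed limit or range.

### The arm

A 6-joint arm with a two-finger parallel gripper is mounted at the origin on the work surface. World frame = base frame: x ahead of the robot, y to its left, z up, the work surface at z = 0. Lengths are in m, angles in rad, forces in N, time in s.
With the tool pointing down it reaches from about 0.425 to 0.925 m from the base axis. Payload 12.5 kg.
Tool frame: the origin (TCP) lies at the very end of the fingers, on their centre line; the grasp point (between the pads) lies 19 mm behind it (ctrl.grip_depth is the distance from the TCP to the grasp point, in m); z points along the fingers, y is the line along which they close (so a half turn about z gives the same grasp; the last joint's range is limited). The gripper opens to 85 mm and grips with 20 to 120 N. Pads are 22 mm wide; open, the fingers measure 114 mm over their backs; the gripper's body (76 mm by 85 mm) begins 54 mm behind the grasp point. The pads swing forward as they close: fully open they stand 13 mm farther back than shut.
Start: joints at [-1.455, 0.491, 1.559, -0, 1.092, -0.106], TCP at [0.138, -0.61, 0.231] pointing down, gripper open.
Joint ranges: [-3.1, 3.1], [-0.84, 2.19], [0.05, 2.79], [-1.13, 4.28], [0.06, 2.93], [-2.69, 2.69]. Speed limits (rad/s): [2.22, 2.22, 2.79, 3.14, 3.14, 3.14].

### API

Orientations are given as a 3x3 rotation matrix whose columns are the frame's x, y, z axes.
In Python, from station import ctrl gives the robot as it stands. The module is installed in compiled form; this text tells all that it offers.
- The arm moves only by the tool step_arm, never from a script. Its argument "increments" is a list of rows, each a list of 6 numbers: the shift along the tool's x, y, z in cm, then the turn, a rotation vector about the tool's x, y, z in degrees. In form: [[tx, ty, tz, ax, ay, az], ...]. A call has 1 to 12 rows; each row shifts and turns the commanded pose from where the row before left it, along the tool's axes as they then stand; what a row does not reach is not made up. A row lasts 1/12 s, in which the tool goes at most 41.7 mm and 7.16 degrees, less where a joint would pass 70% of its speed; a pose out of reach is approached as far as the arm can. A call with a gripper value outside its range is refused whole. "gripper" is the finger opening in cm, from 0 to 8.54, set as the call begins (left out, the last holds). The fingers move at their own pace and stop on an object; the grip force is fixed at half the most. Time passes only in rows, so rows that do not move let the fingers close. It gives the time, the measured TCP pose, the force, the opening and the grip force at its end, in the units of the state.
- ctrl.sense(): the state, without advancing time (a new reading comes with each control period).
- ctrl.grab_frame(name): name is "scene" or "top"; returns (picture, depth): 480x640x3 uint8, blue, green, red; 480x640 float32, m along the optical axis (not along the pixel's ray), 0 where there is no reading.
- ctrl.camera_info(name): a dict with "fx", "fy", "cx", "cy" (pixels), "position" and "orientation" of the camera in the world. Camera axes: x right, y up, looking along -z (the intrinsics and any distortion apply to the point x, -y, -z); pixel columns grow to the right and rows downward; lengths in m; the calibration is good to about 2 mm. A picture is of the moment at which its call begins. camera_info takes no time and is no camera call.
- ctrl.sign_off(): hands the job in; it is judged then, once.
The state is a dict: "clock": time; "joint_positions": joint angles; "joint_vel": joint speeds; "joint_efforts": joint torques, N m; "tcp_pos": TCP position; "tool_rot": TCP orientation; "wrist_force": force on the tool from outside, world axes, zero at the start; "wrist_torque": the same for the moment, N m; "grip_width": opening from 0.0 (shut) to 1.0 (fully open); "grasp_force": force on a finger pad.
Only numpy, scipy, OpenCV 4.12 (cv2) and the standard library are available. Lean on these libraries where they do the work, as an engineer would, in place of code of your own. Each camera call takes 0.05 s, during which the arm holds its last target. There are 200 camera calls.

## Working session

There is one attempt and no reset: what is moved stays moved. The work goes in short steps, Python scripts to look and compute and a tool call to move; the robot and the scene stay as the last step left them, time stands still between calls to the robot, and variables do not carry over. Pictures are saved under pics/ and viewed, at most 10 in all, crops included, and the job is handed in when it is done.

Besides the shell and the picture viewer there is one more tool, called after "Request:" by a JSON object that holds its "method" and its "body", one argument or row to a line. step_arm: Moves the arm, as the interface text tells. Its arguments: {"type":"object","properties":{"increments":{"type":"array","items":{"type":"array","items":{"type":"number"}}},"gripper":{"type":"number"}},"required":["increments"]}

```bash
mkdir -p pics
cat > h.py <<'E'
import numpy as np, cv2
from station import ctrl
def snap(n):
    im,d=ctrl.grab_frame(n); np.savez(f'{n}.npz',im=im,d=d); return im,d
def pt(n,u,v,d,z=None):
    c=ctrl.camera_info(n); P=np.array(c['position']);R=np.array(c['orientation']).reshape(3,3)
    r=R@np.array([(u-c['cx'])/c['fx'],-(v-c['cy'])/c['fy'],-1.])
    if z is not None: return P+r*(z-P[2])/r[2]
    return P+r*d
E
python3 - <<'E'
from h import *
for n in('scene','top'):
    im,d=snap(n); cv2.imwrite(f'pics/{n}0.png',im); print(ctrl.camera_info(n))
print(ctrl.sense())
E
```

```text
{'fx': 497.10514322543514, 'fy': 497.10514322543514, 'cx': 327.42598390624914, 'cy': 241.58491992827337, 'position': array([ 1.04073587, -0.73498643,  1.12280675]), 'orientation': array([[ 0.82693049, -0.42282871,  0.37067756],
       [ 0.56209897,  0.63939686, -0.52461072],
       [-0.0151896 ,  0.64217407,  0.76640834]])}
{'fx': 501.80388111022637, 'fy': 501.80388111022637, 'cx': 326.32991517763946, 'cy': 237.1405882122317, 'position': array([ 0.24933034, -0.03769151,  1.64086828]), 'orientation': array([[ 0.02072907,  0.98263127, -0.18440742],
       [-0.99976373,  0.02157966,  0.00260661],
       [ 0.00654079,  0.18430982,  0.98284643]])}
{'clock': 0.1, 'joint_positions': array([-1.45456500e+00,  4.91497815e-01,  1.55939344e+00,  1.68778279e-05,
        1.09167943e+00, -1.05602960e-01]), 'joint_vel': array([-0.0003894 , -0.00199583, -0.00102197,  0.00013313,  0.00028739,
       -0.00194738]), 'joint_efforts': array([ 4.66673504e-03, -6.19445515e+01, -2.62025428e+01, -4.01530201e-06,
        2.87147850e-03,  1.44919562e-05]), 'tcp_pos': array([ 0.13751344, -0.60948439,  0.23078538]), 'tool_rot': array([[ 9.75497232e-01,  2.20011684e-01, -9.85453369e-05],
       [ 2.20011675e-01, -9.75496753e-01,  9.73165923e-04],
       [ 1.17977218e-04, -9.71001789e-04, -9.99999522e-01]]), 'wrist_force': array([ 0.54552528, -0.54686502, -0.10549468]), 'wrist_torque': array([-0.01191416,  0.02011682,  0.02883659]), 'grasp_force': 0.0, 'grip_width': 0.9993900498598106}
```

View pics/top0.png

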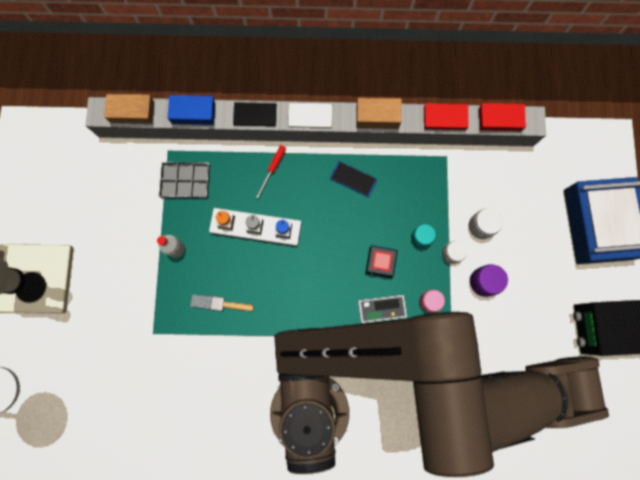

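View pics/scene0.png

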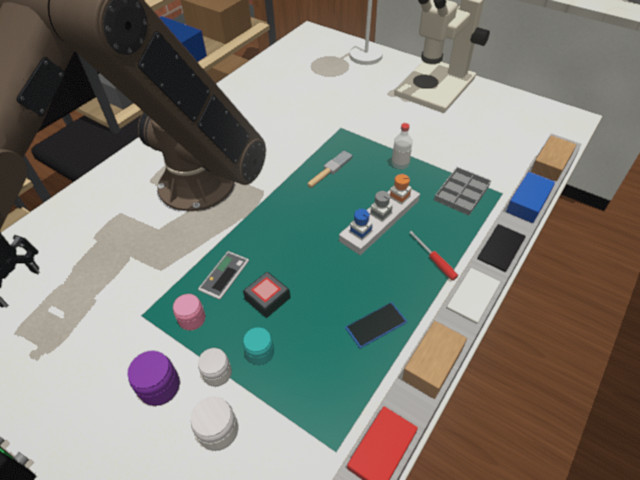

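The top view shows the orange jar at the left end of the holder, around (223,218). The grey jar is at (253,223), the blue one at (283,228) and the reader window at (382,262). In the scene view the orange cap is at (401,182) and the window at (268,289). I'll enlarge these.

Run:
```python
from h import *
t=np.load('top.npz');s=np.load('scene.npz')
a=cv2.resize(t['im'][200:250,200:260],None,fx=6.6,fy=6.6,interpolation=cv2.INTER_CUBIC)
b=cv2.resize(s['im'][165:215,370:430],None,fx=6.6,fy=6.6,interpolation=cv2.INTER_CUBIC)
c=cv2.resize(t['im'][238:283,352:412],None,fx=6.6,fy=6.6,interpolation=cv2.INTER_CUBIC)[:264]
e=cv2.resize(s['im'][265:315,238:298],None,fx=6.6,fy=6.6,interpolation=cv2.INTER_CUBIC)[:264]
cv2.imwrite('pics/crop1.png',np.vstack([np.hstack([a,b]),np.hstack([c,e])]))
# colour fits
for n,f in(('top',t),('scene',s)):
    im=f['im'];h=cv2.cvtColor(im,cv2.COLOR_BGR2HSV)
    box={'top':((200,238,205,240),(240,285,355,410)),'scene':((165,215,380,425),(270,315,240,295))}[n]
    for nm,(r0,r1,c0,c1),lo,hi in(('cap',box[0],(8,150,120),(18,255,255)),('win',box[1],(0,110,150),(7,255,255))):
        m=cv2.inRange(h[r0:r1,c0:c1],lo,hi); m|=cv2.inRange(h[r0:r1,c0:c1],(172,110,150),(180,255,255)) if nm=='win' else 0
        k,l,st,ce=cv2.connectedComponentsWithStats(m); i=1+np.argmax(st[1:,4]); u,v=ce[i]+[c0,r0]
        d=f['d'][r0:r1,c0:c1][l==i]; print(n,nm,u,v,st[i],np.percentile(d,[5,50,95]))
        print('  depth pt',pt(n,u,v,np.median(d)),'plane',pt(n,u,v,0,.106 if nm=='cap' else .045))
```

```text
top cap 222.4262295081967 217.68032786885246 [ 12  12  12  13 122] [1.56355398 1.57004267 1.57656259]
  depth pt [0.59194864 0.28454668 0.10685325] plane [0.59213921 0.28472591 0.106     ]
top win 381.64516129032256 260.43548387096774 [ 17  11  20  20 186] [1.60000128 1.60941279 1.61730954]
  depth pt [ 0.47638055 -0.22086706  0.04645279] plane [ 0.47658743 -0.22103397  0.045     ]
scene cap 401.70588235294116 180.6691176470588 [ 15  10  14  14 136] [1.4664776  1.47769654 1.4885447 ]
  depth pt [0.59901185 0.28012414 0.10321781] plane [0.6002172  0.27735417 0.106     ]
scene win 265.656050955414 289.1019108280255 [ 11   7  30  25 157] [1.28407481 1.30346513 1.32458529]
  depth pt [ 0.47631688 -0.22188206  0.04626885] plane [ 0.47565163 -0.2212773   0.045     ]
```

View pics/crop1.png

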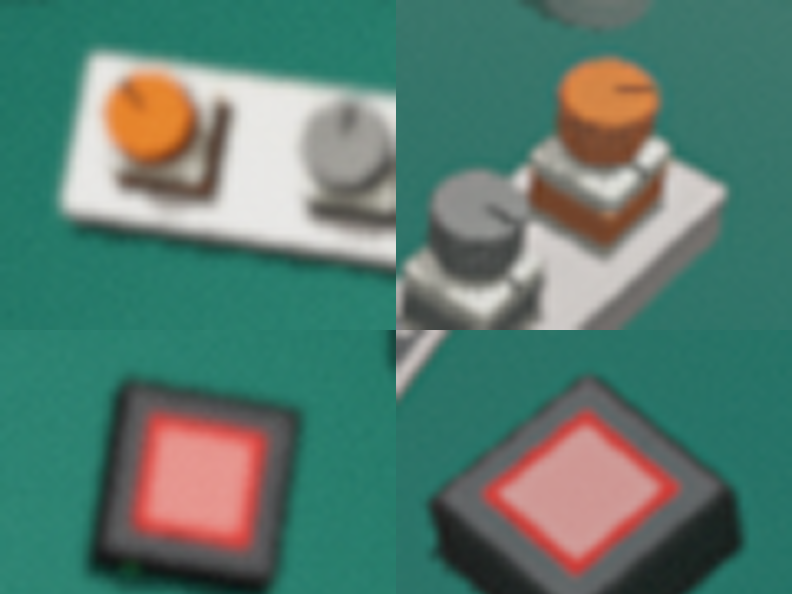

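Crop: the orange cap centre is at (222.7,217.6) in top and (402.3,179.4) in scene. Its line points up-left in the top view. The closed direction is the way grey's line points. Next I compute the angles and the refined positions.

Run:
```python
from h import *
T=lambda x,y,z:pt('top',200+x/6.6-.4,200+y/6.6-.4,0,z)
S=lambda x,y,z:pt('scene',370+(x-396)/6.6-.4,165+y/6.6-.4,0,z)
a=lambda p,q:np.arctan2(q[1]-p[1],q[0]-p[0])
for n,p,q in(('top orange',T(150,116,.106),T(122,83,.106)),('top grey',T(347,145,.106),T(350,108,.106)),('sc orange',S(609,94,.106),S(653,89,.106)),('sc grey',S(481,205,.106),S(517,228,.106))):print(n,p,a(p,q))
p,q=T(95,52,.032),T(396,90,.032);print('holder y',p-q,np.arctan2(*(p-q)[:2]))
p=T(95,52,.032);q=T(62,212,.032);print(p,q,(p+q)/2)
# reader
W=lambda x,y,z:pt('top',352+x/6.6-.4,238+(y-330)/6.6-.4,0,z)
V=lambda x,y,z:pt('scene',238+(x-396)/6.6-.4,265+(y-330)/6.6-.4,0,z)
print(np.mean([W(x,y,.045) for x,y in((150,410),(268,432),(248,550),(132,530))],0))
print(np.mean([V(x,y,.045) for x,y in((587,408),(680,488),(577,576),(483,493))],0))
```

```text
top orange [0.5937498  0.28513052 0.106     ] 0.7343636857477082
top grey [0.58175131 0.19110943 0.106     ] -0.03115946734027689
sc orange [0.59682157 0.28457406 0.106     ] 0.7432789024920738
sc grey [0.58429737 0.19167868 0.106     ] -0.17982401784779176
holder y [0.01610954 0.15092637 0.        ] 0.10633511000930528
[0.64245132 0.33002548 0.032     ] [0.56077904 0.34127525 0.032     ] [0.60161518 0.33565036 0.032     ]
[ 0.47680584 -0.22162087  0.045     ]
[ 0.47546939 -0.22064972  0.045     ]
```

Request:
{"method": "step_arm", "body": {
  "increments": [
    [2.95, -2.13, 0, 0, 0, 0],
    [2.95, -2.13, 0, 0, 0, 0],
    [2.95, -2.13, 0, 0, 0, 0],
    [2.95, -2.13, 0, 0, 0, 0],
    [2.95, -2.13, 0, 0, 0, 0],
    [2.95, -2.13, 0, 0, 0, 0],
    [2.95, -2.13, 0, 0, 0, 0],
    [2.95, -2.13, 0, 0, 0, 0],
    [2.95, -2.13, 0, 0, 0, 0],
    [2.95, -2.13, 0, 0, 0, 0],
    [2.95, -2.13, 0, 0, 0, 0],
    [2.95, -2.13, 0, 0, 0, 0]
  ],
  "gripper": 8.54
}}

```text
clock: 1.1
tcp_pos: [0.4275, -0.2809, 0.2312]
tool_rot: [[0.976, 0.22, -0.0], [0.22, -0.976, 0.0], [-0.0, -0.0, -1.0]]
wrist_force: [0.4, -1.5, 0.4]
grip_width: 1.0
grasp_force: 0.0
```

Request:
{"method": "step_arm", "body": {
  "increments": [
    [2.95, -2.13, 0, 0, 0, 0],
    [2.95, -2.13, 0, 0, 0, 0],
    [2.95, -2.13, 0, 0, 0, 0],
    [1.42, -3.23, 0, 0, 0, 0],
    [1.42, -3.23, 0, 0, 0, 0],
    [1.42, -3.23, 0, 0, 0, 0],
    [1.42, -3.23, 0, 0, 0, 0],
    [1.42, -3.23, 0, 0, 0, 0],
    [1.42, -3.23, 0, 0, 0, 0],
    [1.42, -3.23, 0, 0, 0, 0],
    [1.42, -3.23, 0, 0, 0, 0],
    [1.42, -3.23, 0, 0, 0, 0]
  ]
}}

```text
clock: 2.1
tcp_pos: [0.5595, 0.1128, 0.2311]
tool_rot: [[0.975, 0.22, -0.0], [0.22, -0.975, -0.0], [-0.0, 0.0, -1.0]]
wrist_force: [1.3, -0.7, -0.1]
grip_width: 0.998
grasp_force: 0.0
```

Request:
{"method": "step_arm", "body": {
  "increments": [
    [1.42, -3.23, 0, 0, 0, 0],
    [1.42, -3.23, 0, 0, 0, 0],
    [0, 0, 0, 0, 0, -7],
    [0, 0, 0, 0, 0, -7],
    [0, 0, 0, 0, 0, -7],
    [0, 0, 0, 0, 0, -7],
    [0, 0, 0, 0, 0, -7],
    [0, 0, 0, 0, 0, -7],
    [0, 0, 0, 0, 0, -7],
    [0, 0, 0, 0, 0, -7],
    [0, 0, 0, 0, 0, -7],
    [0, 0, 0, 0, 0, -7]
  ]
}}

```text
clock: 3.1
tcp_pos: [0.5729, 0.1803, 0.2309]
tool_rot: [[0.121, 0.993, -0.001], [0.993, -0.121, -0.0], [-0.0, -0.001, -1.0]]
wrist_force: [-0.3, -1.3, -0.1]
grip_width: 1.001
grasp_force: 0.0
```

Request:
{"method": "step_arm", "body": {
  "increments": [
    [2.7, 0.22, 0, 0, 0, 0],
    [2.7, 0.24, 0, 0, 0, 0],
    [2.7, 0.24, 0, 0, 0, 0],
    [2.6, 0.22, 0, 0, 0, 0],
    [0, 0, 2.2, 0, 0, 0],
    [0, 0, 2.2, 0, 0, 0],
    [0, 0, 2.2, 0, 0, 0],
    [0, 0, 2.2, 0, 0, 0],
    [0, 0, 0, 0, 0, 0]
  ]
}}

```text
clock: 3.85
tcp_pos: [0.594, 0.2846, 0.1388]
tool_rot: [[0.127, 0.992, -0.007], [0.992, -0.127, -0.002], [-0.003, -0.006, -1.0]]
wrist_force: [-0.9, 0.2, -0.2]
grip_width: 0.998
grasp_force: 0.0
```

Run:
```python
from h import *
s=ctrl.sense();print(s['tcp_pos'],s['joint_positions'])
im,d=snap('scene'); a=cv2.resize(im[110:235,330:470],None,fx=4.8,fy=4.8,interpolation=cv2.INTER_CUBIC)
# project cap top centre & TCP
c=ctrl.camera_info('scene');P=np.array(c['position']);R=np.array(c['orientation'])
for w in((.595,.285,.106),s['tcp_pos']):
    q=R.T@(np.array(w)-P);u=c['cx']-c['fx']*q[0]/q[2];v=c['cy']+c['fy']*q[1]/q[2]
    cv2.circle(a,(int((u-330+.5)*4.8),int((v-110+.5)*4.8)),3,(255,0,255),-1)
cv2.imwrite('pics/s2.png',a)
```

```text
[0.59399416 0.28462372 0.13876061] [ 3.46660848e-01  6.35983876e-01  1.55783975e+00 -1.09578899e-04
  9.54860162e-01  4.73936037e-01]
```

View pics/s2.png

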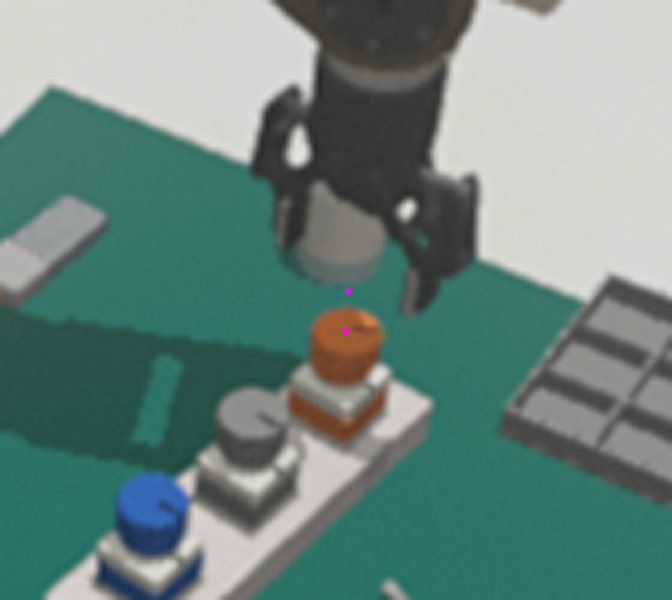

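The fingers straddle the orange cap, whose projected centre is at (346,331) in this crop. I'll descend and close.

Request:
{"method": "step_arm", "body": {
  "increments": [
    [0, 0.1, 1.5, 0, 0, 0],
    [0, 0, 1.5, 0, 0, 0],
    [0, 0, 1.5, 0, 0, 0],
    [0, 0, 1.2, 0, 0, 0],
    [0, 0, 0.5, 0, 0, 0],
    [0, 0, 0, 0, 0, 0],
    [0, 0, 0, 0, 0, 0]
  ]
}}

```text
clock: 4.48
tcp_pos: [0.5972, 0.2852, 0.082]
tool_rot: [[0.127, 0.992, 0.001], [0.992, -0.127, 0.0], [0.0, 0.001, -1.0]]
wrist_force: [-0.1, -0.3, 0.5]
grip_width: 1.0
grasp_force: 0.0
```

Request:
{"method": "step_arm", "body": {
  "increments": [
    [0, 0, 0, 0, 0, 0],
    [0, 0, 0, 0, 0, 0],
    [0, 0, 0, 0, 0, 0],
    [0, 0, 0, 0, 0, 0],
    [0, 0, 0, 0, 0, 0],
    [0, 0, 0, 0, 0, 0],
    [0, 0, 0, 0, 0, 0],
    [0, 0, 0, 0, 0, 0],
    [0, 0, 0, 0, 0, 0],
    [0, 0, 0, 0, 0, 0]
  ],
  "gripper": 3.0
}}

```text
clock: 5.32
tcp_pos: [0.5969, 0.2852, 0.0821]
tool_rot: [[0.127, 0.992, 0.001], [0.992, -0.127, 0.0], [0.0, 0.001, -1.0]]
wrist_force: [-1.7, 1.2, 5.9]
grip_width: 0.473
grasp_force: 60.0
```

Gripped 5 mm higher than planned, so I'll regrip lower.

Request:
{"method": "step_arm", "body": {
  "increments": [
    [0, 0, 0, 0, 0, 0],
    [0, 0, 0, 0, 0, 0],
    [0, 0, 0, 0, 0, 0],
    [0, 0, 0.3, 0, 0, 0],
    [0, 0, 0.3, 0, 0, 0],
    [0, 0, 0, 0, 0, 0]
  ],
  "gripper": 6.0
}}

```text
clock: 5.82
tcp_pos: [0.5965, 0.285, 0.0744]
tool_rot: [[0.127, 0.992, -0.001], [0.992, -0.127, -0.0], [-0.001, -0.001, -1.0]]
wrist_force: [-0.3, 0.1, 0.6]
grip_width: 0.704
grasp_force: 0.0
```

Request:
{"method": "step_arm", "body": {
  "increments": [
    [0, 0, 0, 0, 0, 0],
    [0, 0, 0, 0, 0, 0],
    [0, 0, 0, 0, 0, 0],
    [0, 0, 0, 0, 0, 0],
    [0, 0, 0, 0, 0, 0],
    [0, 0, 0, 0, 0, 0],
    [0, 0, 0, 0, 0, 0],
    [0, 0, 0, 0, 0, 0]
  ],
  "gripper": 3.0
}}

```text
clock: 6.48
tcp_pos: [0.5968, 0.2851, 0.0753]
tool_rot: [[0.127, 0.992, -0.0], [0.992, -0.127, -0.0], [-0.0, -0.0, -1.0]]
wrist_force: [-1.9, -0.3, 0.3]
grip_width: 0.475
grasp_force: 60.6
```

Request:
{"method": "step_arm", "body": {
  "increments": [
    [0, 0, 0, 0, 0, 5],
    [0, 0, 0, 0, 0, 5],
    [0, 0, 0, 0, 0, 5],
    [0, 0, 0, 0, 0, 5],
    [0, 0, 0, 0, 0, 5],
    [0, 0, 0, 0, 0, 5],
    [0, 0, 0, 0, 0, 5],
    [0, 0, 0, 0, 0, 5],
    [0, 0, 0, 0, 0, 0]
  ]
}}

```text
clock: 7.23
tcp_pos: [0.5963, 0.2853, 0.0754]
tool_rot: [[0.737, 0.675, -0.001], [0.675, -0.737, -0.0], [-0.001, -0.001, -1.0]]
wrist_force: [-3.3, 1.1, 2.2]
grip_width: 0.479
grasp_force: 60.8
```

```bash
python3 -c "
from h import *
s=ctrl.sense();print(s['tcp_pos'],s['tool_rot'][:,0],s['wrist_force'],s['wrist_torque'],s['grip_width'],s['joint_positions'])"
```

```text
[0.59629616 0.28525336 0.07535686] [ 0.73740626  0.67544901 -0.00080196] [-3.30082468  1.05744425  2.22517837] [-0.06665194  0.55740789 -0.04166506] 0.4790115532543083 [3.46253743e-01 7.13974946e-01 1.59925057e+00 2.92257500e-04
 8.29326079e-01 1.17527908e+00]
```

Request:
{"method": "step_arm", "body": {
  "increments": [
    [0, 0, 0, 0, 0, 3],
    [0, 0, 0, 0, 0, 3],
    [0, 0, 0, 0, 0, 2],
    [0, 0, 0, 0, 0, 0]
  ]
}}

```text
clock: 7.57
tcp_pos: [0.5964, 0.2853, 0.0754]
tool_rot: [[0.821, 0.571, -0.001], [0.571, -0.821, -0.0], [-0.001, -0.0, -1.0]]
wrist_force: [-4.4, 1.8, 4.0]
grip_width: 0.475
grasp_force: 61.0
```

```bash
python3 -c "
from h import *
s=ctrl.sense();print(np.degrees(np.arctan2(*s['tool_rot'][[1,0],0])),s['wrist_force'],s['wrist_torque'],s['grip_width'])"
```

```text
34.78795423932165 [-4.43186558  1.75210696  4.03857578] [0.1490316  0.8715926  0.03518831] 0.47457367108330056
```

Request:
{"method": "step_arm", "body": {
  "increments": [
    [0, 0, 0, 0, 0, 2],
    [0, 0, 0, 0, 0, 2],
    [0, 0, 0, 0, 0, 0]
  ]
}}

```text
clock: 7.82
tcp_pos: [0.5958, 0.2854, 0.0754]
tool_rot: [[0.858, 0.513, -0.002], [0.513, -0.858, -0.0], [-0.002, -0.001, -1.0]]
wrist_force: [-8.3, 3.1, 6.0]
grip_width: 0.477
grasp_force: 61.3
```

```bash
python3 -c "
from h import *
s=ctrl.sense();print(np.degrees(np.arctan2(*s['tool_rot'][[1,0],0])),s['wrist_force'],s['wrist_torque'],s['grip_width'])"
```

```text
30.855635583878303 [-8.27097462  3.14397475  6.00949155] [0.54647048 1.56006465 0.44016089] 0.4769050149125346
```

Request:
{"method": "step_arm", "body": {
  "increments": [
    [0, 0, 0, 0, 0, 2],
    [0, 0, 0, 0, 0, 2],
    [0, 0, 0, 0, 0, 0],
    [0, 0, 0, 0, 0, 0]
  ]
}}

```text
clock: 8.15
tcp_pos: [0.5961, 0.2856, 0.0755]
tool_rot: [[0.891, 0.454, -0.001], [0.454, -0.891, 0.0], [-0.001, -0.0, -1.0]]
wrist_force: [-6.7, 4.4, 5.4]
grip_width: 0.474
grasp_force: 61.0
```

Run:
```python
from h import *
s=ctrl.sense();print(np.degrees(np.arctan2(*s['tool_rot'][[1,0],0])),s['wrist_force'],s['wrist_torque'],s['grip_width'])
im,d=snap('scene'); cv2.imwrite('pics/s3.png',cv2.resize(im[130:230,350:460],None,fx=6,fy=6,interpolation=cv2.INTER_CUBIC))
```

```text
26.983742111632026 [-6.74642337  4.38879353  5.41614008] [0.80625104 1.15227999 0.55032339] 0.4742767379101122
```

View pics/s3.png

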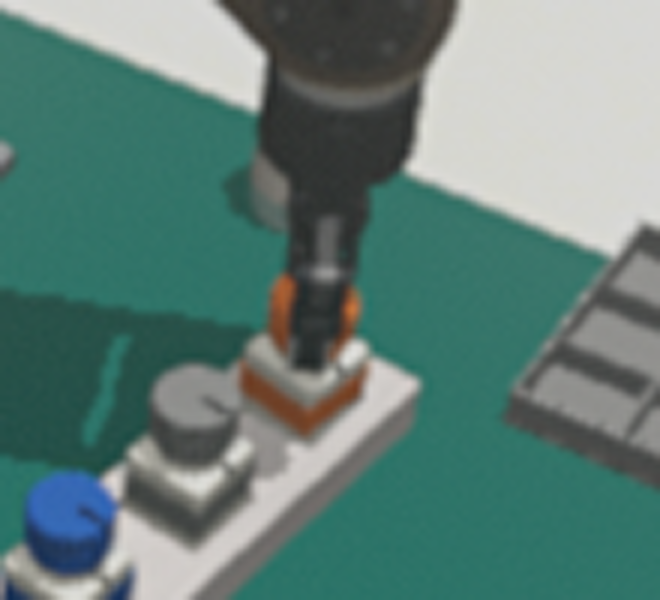

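The jar is upright in its well with the fingers on the orange cap at (310,320). The torque is rising, so I'll turn a little more to be sure of the stop.

Request:
{"method": "step_arm", "body": {
  "increments": [
    [0, 0, 0, 0, 0, 2],
    [0, 0, 0, 0, 0, 2],
    [0, 0, 0, 0, 0, 0],
    [0, 0, 0, 0, 0, 0]
  ]
}}

```text
clock: 8.53
tcp_pos: [0.5968, 0.2859, 0.0755]
tool_rot: [[0.921, 0.39, 0.001], [0.39, -0.921, 0.001], [0.001, -0.001, -1.0]]
wrist_force: [-4.1, 5.1, 3.2]
grip_width: 0.474
grasp_force: 60.8
```

```bash
python3 -c "
from h import *
s=ctrl.sense();print(np.degrees(np.arctan2(*s['tool_rot'][[1,0],0])),s['wrist_force'],s['wrist_torque'],s['grip_width'])"
```

```text
22.96306665563112 [-4.08275896  5.0739589   3.19454738] [1.18728494 0.54942988 0.48361255] 0.4740920232198255
```

Request:
{"method": "step_arm", "body": {
  "increments": [
    [0, 0, 0, 0, 0, 2],
    [0, 0, 0, 0, 0, 2],
    [0, 0, 0, 0, 0, 0],
    [0, 0, 0, 0, 0, 0]
  ]
}}

```text
clock: 8.87
tcp_pos: [0.5971, 0.2859, 0.0755]
tool_rot: [[0.946, 0.324, 0.001], [0.324, -0.946, 0.001], [0.002, -0.001, -1.0]]
wrist_force: [-1.5, 5.6, 1.8]
grip_width: 0.472
grasp_force: 60.7
```

```bash
python3 -c "
from h import *
s=ctrl.sense();print(np.degrees(np.arctan2(*s['tool_rot'][[1,0],0])),s['wrist_force'],s['wrist_torque'],s['grip_width'],s['joint_positions'])"
```

```text
18.90885041308973 [-1.45422608  5.57611254  1.83947207] [1.11041997 0.23989717 0.1043027 ] 0.47244581719384215 [3.46573678e-01 7.14209310e-01 1.59818934e+00 9.25832283e-04
 8.27542801e-01 1.58672179e+00]
```

Request:
{"method": "step_arm", "body": {
  "increments": [
    [0, 0, 0, 0, 0, 2],
    [0, 0, 0, 0, 0, 2],
    [0, 0, 0, 0, 0, 2],
    [0, 0, 0, 0, 0, 0],
    [0, 0, 0, 0, 0, 0]
  ]
}}

```text
clock: 9.28
tcp_pos: [0.5967, 0.2859, 0.0755]
tool_rot: [[0.974, 0.226, 0.001], [0.226, -0.974, 0.0], [0.001, -0.0, -1.0]]
wrist_force: [-3.2, 4.7, 3.1]
grip_width: 0.474
grasp_force: 60.8
```

```bash
python3 -c "
from h import *
s=ctrl.sense();print(np.degrees(np.arctan2(*s['tool_rot'][[1,0],0])),s['wrist_force'],s['wrist_torque'],s['grip_width'],s['joint_positions'])"
```

```text
13.07842105168076 [-3.1659022   4.67533535  3.06076927] [1.15577269 0.69036695 1.39571273] 0.4740976873990943 [ 3.47029956e-01  7.14109878e-01  1.59854390e+00 -2.89139311e-05
  8.28180842e-01  1.68958429e+00]
```

Request:
{"method": "step_arm", "body": {
  "increments": [
    [0, 0, 0, 0, 0, 0],
    [0, 0, 0, 0, 0, 0],
    [0, 0, 0, 0, 0, 0],
    [0, 0, 0, 0, 0, 0],
    [0, 0, 0, 0, 0, 0],
    [0, 0, 0, 0, 0, 0],
    [0, 0, -2, 0, 0, 0],
    [0, 0, -2, 0, 0, 0],
    [0, 0, -2, 0, 0, 0],
    [0, 0, -1, 0, 0, 0]
  ],
  "gripper": 8.54
}}

```text
clock: 10.12
tcp_pos: [0.5975, 0.2853, 0.1475]
tool_rot: [[0.975, 0.22, 0.002], [0.22, -0.975, 0.001], [0.003, -0.0, -1.0]]
wrist_force: [0.3, 1.4, -0.5]
grip_width: 0.999
grasp_force: 0.0
```

Run:
```python
from h import *
s=ctrl.sense();print(s['tcp_pos'])
im,d=snap('scene'); cv2.imwrite('pics/s4.png',cv2.resize(im[150:215,360:430],None,fx=8,fy=8,interpolation=cv2.INTER_CUBIC))
```

```text
[0.59746728 0.28527954 0.14754339]
```

View pics/s4.png

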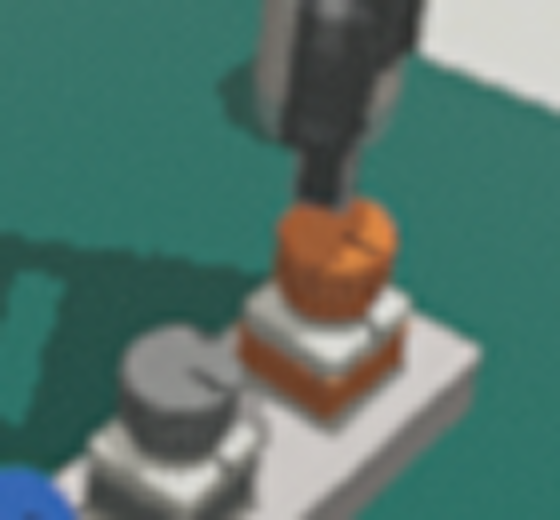

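The orange line end at (370,252) now points the same way as grey's, toward the dot at (380,325), and the last torque was 1.4 N m, so the cap looks closed. I'll regrip and check the stop with a small turn.

Request:
{"method": "step_arm", "body": {
  "increments": [
    [-0.1, 0, 2, 0, 0, 0],
    [0, 0, 2, 0, 0, 0],
    [0, 0, 2, 0, 0, 0],
    [0, 0, 1.2, 0, 0, 0],
    [0, 0, 0, 0, 0, 0],
    [0, 0, 0, 0, 0, 0]
  ]
}}

```text
clock: 10.67
tcp_pos: [0.5957, 0.2848, 0.0726]
tool_rot: [[0.975, 0.22, -0.001], [0.22, -0.975, -0.001], [-0.001, 0.0, -1.0]]
wrist_force: [0.2, 0.9, -0.0]
grip_width: 0.997
grasp_force: 0.0
```

Request:
{"method": "step_arm", "body": {
  "increments": [
    [0, 0, 0, 0, 0, 0],
    [0, 0, 0, 0, 0, 0],
    [0, 0, 0, 0, 0, 0],
    [0, 0, 0, 0, 0, 0],
    [0, 0, 0, 0, 0, 0],
    [0, 0, 0, 0, 0, 0],
    [0, 0, 0, 0, 0, 0],
    [0, 0, 0, 0, 0, 0],
    [0, 0, 0, 0, 0, 0],
    [0, 0, 0, 0, 0, 0]
  ],
  "gripper": 3.0
}}

```text
clock: 11.5
tcp_pos: [0.5962, 0.2853, 0.0743]
tool_rot: [[0.975, 0.22, 0.002], [0.22, -0.975, 0.001], [0.002, -0.0, -1.0]]
wrist_force: [-1.6, 1.8, 6.0]
grip_width: 0.476
grasp_force: 60.1
```

Request:
{"method": "step_arm", "body": {
  "increments": [
    [0, 0, 0, 0, 0, 2],
    [0, 0, 0, 0, 0, 2],
    [0, 0, 0, 0, 0, 0],
    [0, 0, 0, 0, 0, 0]
  ]
}}

```text
clock: 11.83
tcp_pos: [0.5963, 0.2856, 0.0743]
tool_rot: [[0.988, 0.153, 0.002], [0.153, -0.988, 0.001], [0.002, -0.0, -1.0]]
wrist_force: [-0.1, 4.0, 5.8]
grip_width: 0.477
grasp_force: 60.2
```

```bash
python3 -c "
from h import *
s=ctrl.sense();print(np.degrees(np.arctan2(*s['tool_rot'][[1,0],0])),s['wrist_force'],s['wrist_torque'],s['grip_width'],s['joint_positions'])"
```

```text
8.826277732606542 [-0.10948381  4.00812115  5.76763565] [0.66978222 0.12011913 1.00357954] 0.4767098360270205 [ 3.46853054e-01  7.14591855e-01  1.60166930e+00 -3.78586585e-04
  8.22971296e-01  1.76385869e+00]
```

Request:
{"method": "step_arm", "body": {
  "increments": [
    [0, 0, 0, 0, 0, -1.5],
    [0, 0, -0.5, 0, 0, 0],
    [0, 0, -1, 0, 0, 0],
    [0, 0, -1, 0, 0, 0],
    [0, 0, -1, 0, 0, 0],
    [0, 0, -1, 0, 0, 0],
    [0, 0, -1, 0, 0, 0],
    [0, 0, 0, 0, 0, 0],
    [0, 0, 0, 0, 0, 0],
    [0, 0, 0, 0, 0, 0]
  ]
}}

```text
clock: 12.67
tcp_pos: [0.5956, 0.2847, 0.1281]
tool_rot: [[0.984, 0.177, -0.0], [0.177, -0.984, -0.0], [-0.0, 0.0, -1.0]]
wrist_force: [-0.4, -0.4, -1.9]
grip_width: 0.475
grasp_force: 62.2
```

Request:
{"method": "step_arm", "body": {
  "increments": [
    [0, 0, -1, 0, 0, 0],
    [0, 0, -1.5, 0, 0, 0],
    [0, 0, -1.5, 0, 0, 0],
    [0, 0, -1.5, 0, 0, 0],
    [0, 0, -1.5, 0, 0, 0],
    [0, 0, -1, 0, 0, 0],
    [0, 0, -0.5, 0, 0, 0],
    [0, 0, 0, 0, 0, 0],
    [0, 0, 0, 0, 0, 0]
  ]
}}

```text
clock: 13.42
tcp_pos: [0.5956, 0.2848, 0.2128]
tool_rot: [[0.984, 0.177, -0.001], [0.177, -0.984, -0.0], [-0.001, 0.0, -1.0]]
wrist_force: [-0.1, 1.0, -1.8]
grip_width: 0.475
grasp_force: 62.2
```

Run:
```python
from h import *
s=ctrl.sense();print(s['tcp_pos'],np.degrees(np.arctan2(*s['tool_rot'][[1,0],0])),s['wrist_force'],s['wrist_torque'],s['grip_width'],s['joint_positions'])
im,d=snap('scene'); cv2.imwrite('pics/s5.png',cv2.resize(im[90:230,330:470],None,fx=4.2,fy=4.2,interpolation=cv2.INTER_CUBIC))
```

```text
[0.59563577 0.28480076 0.21280002] 10.207323464735248 [-0.13154081  1.03079959 -1.78920085] [ 0.01243055 -0.03338283 -0.01977821] 0.47481214528624227 [ 3.46081068e-01  5.59032138e-01  1.48640611e+00 -1.46141581e-04
  1.09677858e+00  1.73879267e+00]
```

View pics/s5.png

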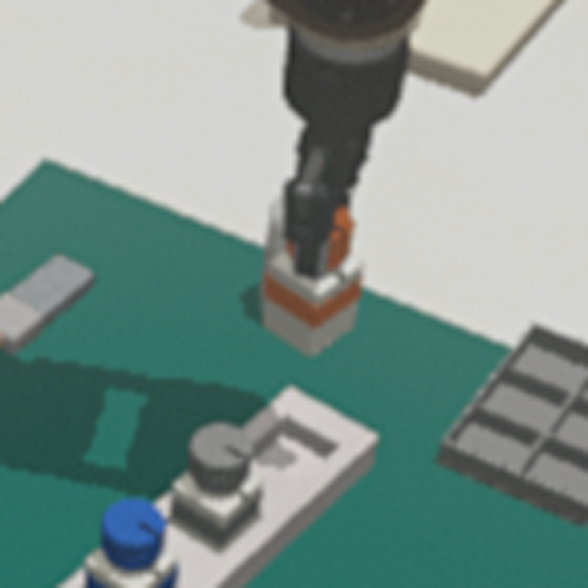

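The jar is held upright at (310,290), clear of the holder, with grey and blue undisturbed. I'll carry it over.

Request:
{"method": "step_arm", "body": {
  "increments": [
    [-0.35, 0.8, 0, 0, 0, 0],
    [-0.8, 1.85, 0, 0, 0, 0],
    [-1.15, 2.65, 0, 0, 0, 0],
    [-1.15, 2.65, 0, 0, 0, 0],
    [-1.15, 2.65, 0, 0, 0, 0],
    [-1.15, 2.65, 0, 0, 0, 0],
    [-1.15, 2.65, 0, 0, 0, 0],
    [-1.15, 2.65, 0, 0, 0, 0],
    [-1.15, 2.65, 0, 0, 0, 0],
    [-1.15, 2.65, 0, 0, 0, 0],
    [-1.15, 2.65, 0, 0, 0, 0],
    [-1.15, 2.65, 0, 0, 0, 0]
  ]
}}

```text
clock: 14.47
tcp_pos: [0.5219, -0.026, 0.2128]
tool_rot: [[0.984, 0.177, -0.001], [0.177, -0.984, -0.0], [-0.001, -0.0, -1.0]]
wrist_force: [0.7, -0.7, -1.2]
grip_width: 0.475
grasp_force: 62.2
```

Request:
{"method": "step_arm", "body": {
  "increments": [
    [-1.15, 2.65, 0, 0, 0, 0],
    [-1.15, 2.65, 0, 0, 0, 0],
    [-1.15, 2.65, 0, 0, 0, 0],
    [-1.15, 2.65, 0, 0, 0, 0],
    [-1.15, 2.65, 0, 0, 0, 0],
    [-1.15, 2.65, 0, 0, 0, 0],
    [-0.8, 1.85, 0, 0, 0, 0],
    [-0.35, 0.8, 0, 0, 0, 0],
    [0, 0, 0, 0, 0, 0],
    [0, 0, 0, 0, 0, 0],
    [0, 0, 0, 0, 0, 0]
  ]
}}

```text
clock: 15.38
tcp_pos: [0.4766, -0.2203, 0.2131]
tool_rot: [[0.984, 0.178, -0.0], [0.178, -0.984, 0.0], [-0.0, -0.0, -1.0]]
wrist_force: [-0.1, -0.0, -1.0]
grip_width: 0.472
grasp_force: 62.1
```

Request:
{"method": "step_arm", "body": {
  "increments": [
    [0, 0, 0.6, 0, 0, 0],
    [0, 0, 0.8, 0, 0, 0],
    [0, 0, 0.8, 0, 0, 0],
    [0, 0, 0.8, 0, 0, 0],
    [0, 0, 0.7, 0, 0, 0],
    [0, 0, 0.4, 0, 0, 0],
    [0, 0, 0, 0, 0, 0],
    [0, 0, 0, 0, 0, 0],
    [0, 0, 0, 0, 0, 0],
    [0, 0, 0, 0, 0, 0],
    [0, 0, 0, 0, 0, 0]
  ]
}}

```text
clock: 16.3
tcp_pos: [0.4767, -0.2213, 0.1726]
tool_rot: [[0.984, 0.177, 0.001], [0.177, -0.984, -0.0], [0.001, 0.001, -1.0]]
wrist_force: [-0.1, 0.4, -0.2]
grip_width: 0.475
grasp_force: 62.1
```

Run:
```python
from h import *
s=ctrl.sense();print(s['tcp_pos'],s['joint_vel'],s['wrist_force'],s['wrist_torque'])
im,d=snap('scene'); cv2.imwrite('pics/s6.png',cv2.resize(im[170:330,190:350],None,fx=3.7,fy=3.7,interpolation=cv2.INTER_CUBIC))
```

```text
[ 0.47674033 -0.22133353  0.17262888] [-0.00014374  0.0018033   0.00214344  0.00063417 -0.00149996  0.00190559] [-0.09200486  0.40177728 -0.15637895] [ 0.0652571  -0.02825554 -0.01540415]
```

View pics/s6.png

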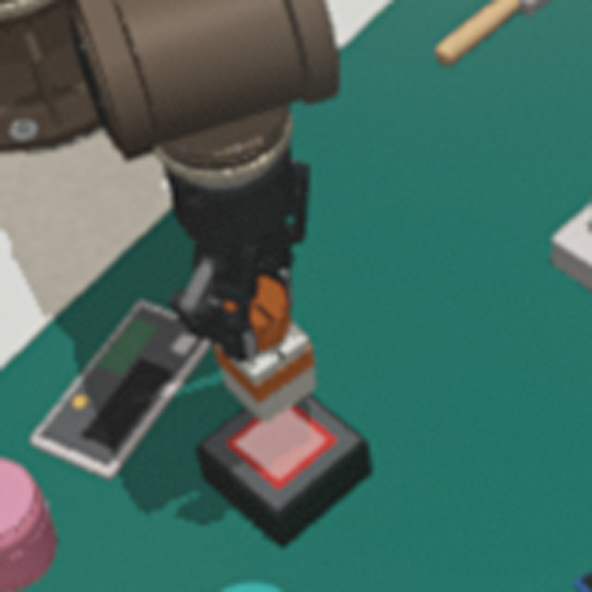

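The jar hangs upright over the window (window at about (283,440), jar base at about (268,410)). The black cap line points to the dot, and nothing is touching the reader. Handing in.

```bash
python3 -c "
from station import ctrl
print(ctrl.sign_off())"
```

```text
the job is handed in; nothing more can be done
None
```

I screwed the orange cap closed to its stop, lifted the jar out, and handed the job in at about 16 s with the jar held upright and still, centred over the reader's window with its underside about 63 mm above the glass; no verdict came back.

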